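# Tip the scale slide up out of its dock and lay it in the specimen tray

## Robot

A 7-joint arm with a two-finger parallel gripper is mounted at the origin on a cart in front of the work surface, level with it; the furniture and walls round the work are solid. World frame = base frame: x ahead of the robot, y to its left, z up, the work surface at z = 0. Lengths are in m, angles in degrees, forces in N, time in s.
With the tool pointing down it reaches from about 0.4 to 0.85 m from the base axis. Payload 4.5 kg.
Tool frame: the origin (TCP) lies at the very end of the fingers, on their centre line; the grasp point (between the pads) lies 19 mm behind it; x points along the fingers, z is the direction in which the jaws open and shut, and the axes are right-handed (so a half turn about x gives the same grasp; the last joint's range is limited). The gripper opens to 85 mm and grips with 20 to 120 N. Pads are 22 mm wide; open, the fingers measure 114 mm over their backs; the gripper's body (76 mm by 85 mm) begins 54 mm behind the grasp point. The pads swing forward as they close: fully open they stand 13 mm farther back than shut.
Start: joints at [76.478, 39.483, -11.15, 89.685, 9.013, 51.709, -12.324], TCP at [0.167, -0.602, 0.231] pointing down, gripper open.
Joint ranges: [-172.22, 172.22], [-26.19, 119.32], [-84.43, 86.54], [7.71, 146.69], [-57.33, 237.33], [2.42, 119.75], [-152.13, 152.13]. Speed limits (degrees/s): [147.25, 147.25, 180, 180, 180, 180, 180].

## Interface

Orientations are given as [roll, pitch, yaw] about the fixed x, y, z axes, in that order (R = Rz(yaw) Ry(pitch) Rx(roll)).
In Python, from workcell import robot gives the robot as it stands. The module is installed in compiled form; this text tells all that it offers.
- The arm moves only by the tool move_arm, never from a script. Its arguments are lists of equal length, an entry for each row: "fingers": the closure in counts, from 0 (fully open) to 255 (shut); "delta_pos": the shift along the world's x, y, z in cm, a list of three; "turn": the turn about the world's z in rad. In form: {"fingers": [fingers, ...], "delta_pos": [[tx, ty, tz], ...], "turn": [turn, ...]}. A call has 1 to 12 rows; each row is the pose to reach, as a shift and turn from the pose commanded when the call began; what a row does not reach only later rows make up. A row lasts 1/8 s, in which the tool goes at most 62.5 mm and 10.7 degrees, less where a joint would pass 70% of its speed; a pose out of reach is approached as far as the arm can. A call with a gripper value outside its range is refused whole. The fingers move at their own pace and stop on an object; the grip force is fixed at half the most. Time passes only in rows, so rows that repeat a pose let the fingers close. It gives the time, the measured TCP pose, the force and the opening at its end, in the units of the state.
- robot.get_state(): the state, without advancing time (a new reading comes with each control period).
- robot.snapshot(name): name is "scene" or "top" or "wrist"; returns a dict with "pixels" (384x512x3 uint8, red, green, blue), "camera_matrix" (3x3 intrinsics, pixels), "cam_to_world" (4x4, takes a point from camera to world coordinates). Camera axes: x right, y down, z forward; pixel columns grow to the right and rows downward; lengths in m; the calibration is good to about 2 mm. A picture is of the moment at which its call begins. There is no depth.
- robot.close_job(): hands the job in, once; it reports no verdict.
The state is a dict: "time": time; "joints": joint angles; "qvel": joint speeds; "tau": joint torques, N m; "ee_pos": TCP position; "tcp_rot": TCP orientation; "wrist_force": force on the tool from outside, world axes, zero at the start; "ft_torque": the same for the moment, N m; "finger_gap": opening from 0.0 (shut) to 1.0 (fully open).
Only numpy, scipy, OpenCV 4.12 (cv2) and the standard library are available. Lean on these libraries where they do the work, as an engineer would, in place of code of your own. Each camera call takes 0.05 s, during which the arm holds its last target.

## Task

Press down the near end of the silver slide with the round black window until it rocks up and its far end snaps over the steel hook of the dock, then let go so that it stays tipped up by itself. Then take it by the raised end and lay it flat in the green-floored tray that holds the two pucks, window up, setting it down rather than dropping it. Leave the blue slide lying in the dock and do not disturb the pucks.

Things in the scene. Friction and masses are not known exactly. Their poses are not given: they have to be found in the camera images.
- scale_slide_center (a point): centre, half-way up, of the silver slide with a round black window in its middle: a loose rigid plate 76 mm long (own x), 26 mm wide (own y), 5 mm thick (own z, window side up), about 35 g. At the start it lies level in one of the dock's two bays, centred in it, own x along dock x within 2 degrees, top 27 mm above the bench
- scale_slide: the same silver slide; origin at the centre of its underside, axes as above
- blank_slide_center (a point): centre of the blue slide with a white strip, same size; it lies in the other bay and stays there
- dock: grey slide dock fixed to the bench, base plate 108 x 134 mm, 4 mm thick; origin on the bench; own x runs from the near (press) side to the far (hook) side, away from the robot within 20 degrees, own z up. Two equal bays centred at own y = +37 and -37 mm; the slides lie along own x from -38 to +38 mm, undersides 22 mm above the bench
- bay_left (a point): the left bay (dock y = +37 mm): point on its rocking bar, a crosswise round bar at dock x = -7 mm, top 22 mm above the bench, on which the slide rocks. Black cheeks, 26 mm high, outer faces 37 mm apart, flank the slide from dock x = -10 to +36 mm. Nearer than -10 mm the slide hangs free; below it are a rubber pad, top 7 mm high, and a lip 15 mm high at x = -40 to -44 mm
- bay_right (a point): the right bay (dock y = -37 mm): point on its rocking bar, a crosswise round bar at dock x = -7 mm, top 22 mm above the bench, on which the slide rocks. Black cheeks, 26 mm high, outer faces 37 mm apart, flank the slide from dock x = -10 to +36 mm. Nearer than -10 mm the slide hangs free; below it are a rubber pad, top 7 mm high, and a lip 15 mm high at x = -40 to -44 mm
- hook_l (a joint): left bay's light sprung wire hook, rad, 0 at rest, grows as it is pushed back away from the robot. Its toe, 11 mm wide, overhangs the slide's far end to dock x = 29 mm, top 37 mm above the bench. Pressing the slide's top at dock x = -26 to -32 mm takes a few newtons until the near end meets the pad, tilted about 0.5 rad (5 N is plenty); on the way the hook snaps under the far end
- hook_r (a joint): the same hook on the right bay. After the press, let go: the slide stays tipped about 0.38 rad on bar and hook, shifted 2 to 5 mm towards the near side. At dock x = 15 to 33 mm its underside is then 30 to 38 mm above the bench, clear of the cheeks: there it can be gripped across its 26 mm width from above, finger tips about 30 mm above the bench, and lifted straight up
- tray: specimen tray fixed to the bench, dark green floor 2 mm above the bench, light rim 16 mm high; 145 mm along own x, 210 mm along own y; origin on the bench under its centre, own z up. The two pucks stand in it near own y = -72 mm (x about +35 and -35 mm); the rest of the floor, own y from -45 to +95 mm, is free
- puck_red_c (a point): centre of the red specimen puck in the tray, 30 mm diameter, 21 mm high, upright
- puck_green_c (a point): centre of the green specimen puck in the tray, 30 mm diameter, 21 mm high, upright
Mind the look-alikes: they are no part of the job. What is shaped like the scale_slide but pink is not meant.

How it is judged:
By the outcome, as a careful person would: the job done as asked, in the order asked, and still so for the second after the job is handed in, with the robot touching nothing.
It also fails if it takes over 43 s, if anything falls off the work surface, if the arm or the gripper's body presses on something with over 40 N, if the wrist force passes 120 N, or if a joint passes its speed limit or range.

## Working session

There is one attempt and no reset: what is moved stays moved. The work goes in short steps, Python scripts to look and compute and a tool call to move; the robot and the scene stay as the last step left them, time stands still between calls to the robot, and variables do not carry over. Pictures are saved under pics/ and viewed, and the job is handed in when it is done.

Besides the shell and the picture viewer there is one more tool, called as a command line: name --pt "numbers of a row" for each row, then --argument value for the rest. move_arm: Moves the arm, as the interface text tells. Its arguments: {"type":"object","properties":{"fingers":{"type":"array","items":{"type":"number"}},"delta_pos":{"type":"array","items":{"type":"array","items":{"type":"number"}}},"turn":{"type":"array","items":{"type":"number"}}},"required":["fingers","delta_pos","turn"]}

```bash
mkdir -p pics
python3 - <<'E'
from workcell import robot
import cv2,json,numpy as np
s=robot.get_state();print(s)
for n in ["scene","top"]:
    d=robot.snapshot(n);cv2.imwrite(f"pics/{n}0.png",d["pixels"][:,:,::-1])
    np.savez(f"{n}0.npz",**d);print(n,d["camera_matrix"].round(1).tolist(),d["cam_to_world"].round(3).tolist())
E
```

```text
{'time': 0.0, 'joints': array([ 76.47657019,  39.53563387, -11.14478727,  89.74437061,
         9.01118454,  51.70946751, -12.32539419]), 'qvel': array([ 0.06124083,  0.00060319,  0.01924328, -0.05483547,  0.06146229,
       -0.03066408, -0.08468839]), 'tau': array([ 1.78052524e-04, -5.39610457e+01, -1.26660626e+00, -1.58544159e+01,
        9.11993760e-03,  9.51425463e-03,  2.50317100e-05]), 'ee_pos': array([ 0.1663874 , -0.60177063,  0.23045966]), 'tcp_rot': array([-176.55628864,   89.89224911,  108.90650986]), 'wrist_force': array([-0.36906825,  1.05864515,  0.76326598]), 'ft_torque': array([-0.0024232 ,  0.04853784, -0.01657617]), 'finger_gap': 0.9979888184472673}
scene [[469.8, 0.0, 247.2], [0.0, 469.8, 181.5], [0.0, 0.0, 1.0]] [[0.877, -0.196, 0.438, 0.077], [-0.48, -0.395, 0.783, -1.029], [0.02, -0.897, -0.441, 0.497], [0.0, 0.0, 0.0, 1.0]]
top [[351.6, 0.0, 264.1], [0.0, 351.6, 184.8], [0.0, 0.0, 1.0]] [[0.021, -0.986, 0.164, 0.364], [-1.0, -0.021, -0.003, -0.241], [0.006, -0.164, -0.986, 0.872], [0.0, 0.0, 0.0, 1.0]]
```

View pics/scene0.png

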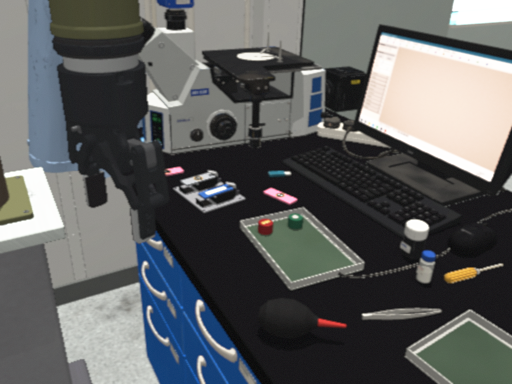

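View pics/top0.png

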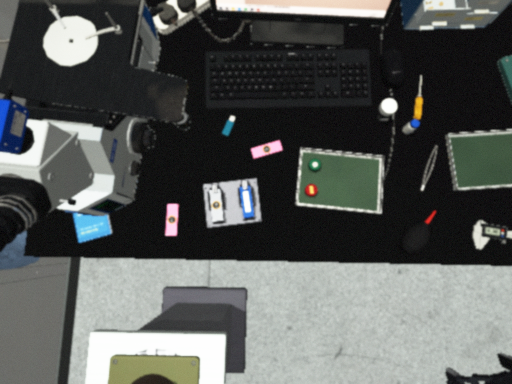

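The top view shows the dock at about (232,203), with the silver slide in its left bay at (215,203) and the blue one at (247,200). The puck tray is at (340,180), with pucks at (314,166) and (311,189). Pink look-alikes lie at (172,220) and (266,149). A second, empty tray is at (480,160).

Run:
```python
import cv2,numpy as np
im=cv2.imread("pics/top0.png")
cv2.imwrite("pics/dockz.png",cv2.resize(im[172:232,196:270],None,fx=10,fy=10,interpolation=cv2.INTER_CUBIC))
cv2.imwrite("pics/trayz.png",cv2.resize(im[140:220,288:392],None,fx=7,fy=7,interpolation=cv2.INTER_CUBIC))
im=cv2.imread("pics/scene0.png")
cv2.imwrite("pics/docks.png",cv2.resize(im[160:220,165:255],None,fx=8,fy=8,interpolation=cv2.INTER_CUBIC))
```

```text
(no output)
```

View pics/dockz.png

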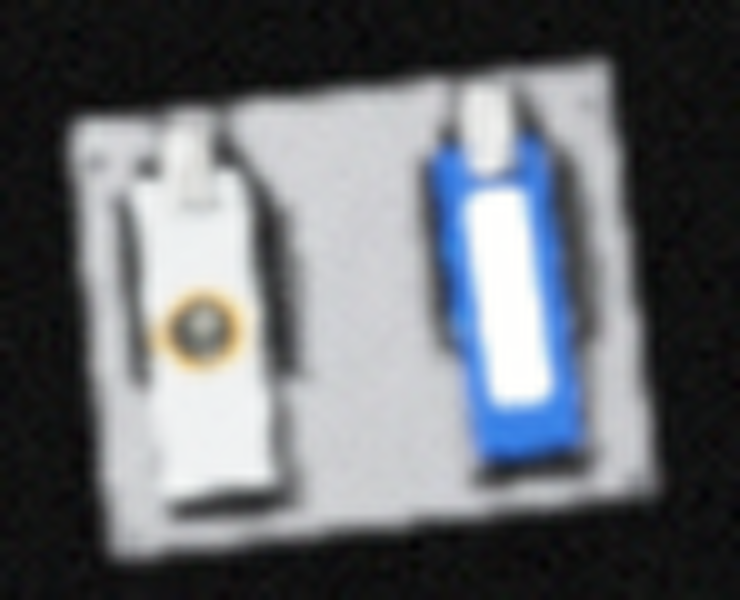

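View pics/trayz.png

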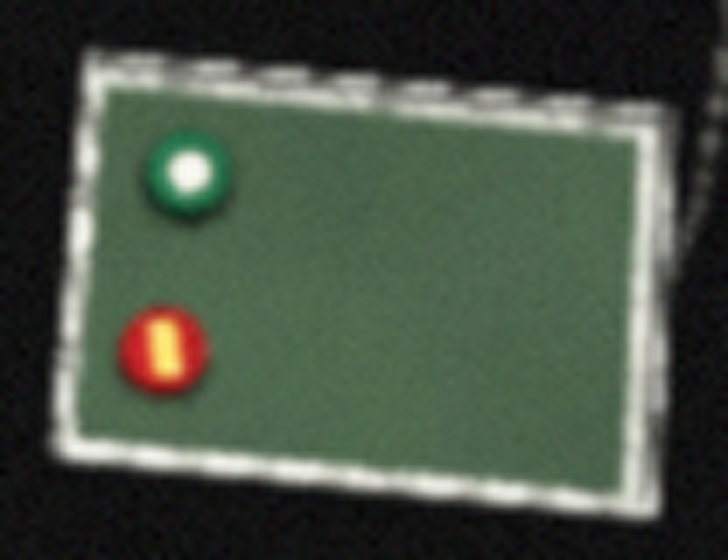

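View pics/docks.png

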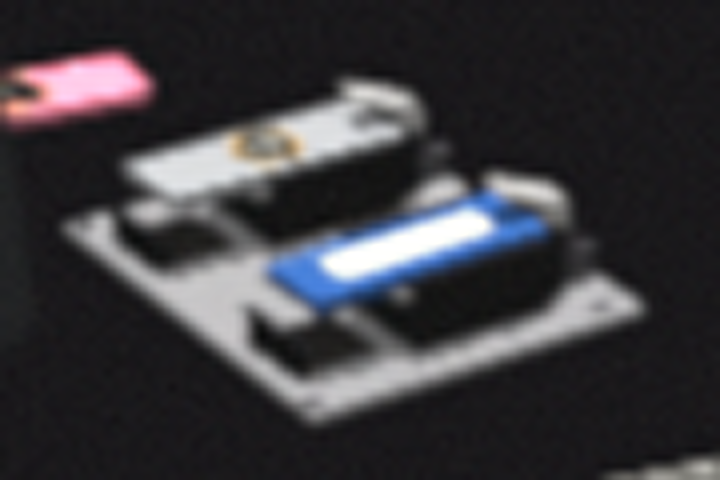

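The crops confirm it: the silver slide with the dark round window (orange ring) is in the left bay. The other candidates are pink at (172,220) and (266,149), and blue with a white strip at (247,200).

```bash
cat > h.py <<'E'
import numpy as np
def w(d,uv,z):
    K=d["camera_matrix"];T=d["cam_to_world"]
    uv=np.atleast_2d(np.array(uv,float))
    r=np.c_[uv,np.ones(len(uv))]@np.linalg.inv(K).T@T[:3,:3].T
    o=T[:3,3];return o+r*((z-o[2])/r[:,2])[:,None]
def full(c,f,x0,y0): return (np.array(c,float)+.5)/f-.5+[x0,y0]
def rect(P,name):
    # order FL FR NR NL
    c=P.mean(0);ax=P[0]+P[1]-P[2]-P[3]
    print(name,c.round(4),"yaw",np.degrees(np.arctan2(ax[1],ax[0])).round(2),"len",(np.linalg.norm(ax)/2).round(4),"wid",(np.linalg.norm(P[0]+P[3]-P[1]-P[2])/2).round(4))
E
python3 - <<'E'
from h import *
d=np.load("top0.npz")
rect(w(d,full([(70,112),(612,58),(658,495),(110,560)],10,196,172),.004),"dock")
rect(w(d,full([(133,180),(248,168),(275,482),(163,495)],10,196,172),.027),"silver")
print(w(d,full([(202,328)],10,196,172),.027))
rect(w(d,full([(430,155),(548,143),(583,450),(478,463)],10,196,172),.027),"blue")
rect(w(d,full([(85,50),(672,105),(658,515),(55,460)],7,288,140),.016),"tray")
print(w(d,full([(188,172),(163,350)],7,288,140),.021))
# scene check
s=np.load("scene0.npz")
print("scene win",w(s,full([(265,145)],8,165,160),.027))
rect(w(s,full([(418,120),(345,88),(122,165),(185,200)],8,165,160)[[1,0,3,2]],.027),"s silver")
E
```

```text
dock [ 0.4631 -0.164   0.004 ] yaw 7.55 len 0.1111 wid 0.1357
silver [ 0.4534 -0.1282  0.027 ] yaw 7.6 len 0.0766 wid 0.0275
[[ 0.45384731 -0.127519    0.027     ]]
blue [ 0.4618 -0.2015  0.027 ] yaw 9.28 len 0.0755 wid 0.0271
tray [ 0.5233 -0.431   0.016 ] yaw -3.87 len 0.148 wid 0.2111
[[ 0.55976497 -0.36686222  0.021     ]
 [ 0.49577542 -0.35791861  0.021     ]]
scene win [[ 0.45198869 -0.12549683  0.027     ]]
s silver [ 0.454  -0.1244  0.027 ] yaw 13.47 len 0.0814 wid 0.0303
```

Run:
```python
from workcell import robot
import cv2,numpy as np
from scipy.spatial.transform import Rotation as R
s=robot.get_state()
print(R.from_euler("xyz",s["tcp_rot"],degrees=True).as_matrix().round(3))
d=robot.snapshot("wrist");cv2.imwrite("pics/w0.png",d["pixels"][:,:,::-1]);print(d["camera_matrix"].round(1).tolist(),d["cam_to_world"].round(3).tolist())
```

```text
[[-0.001  0.964  0.267]
 [ 0.002  0.267 -0.964]
 [-1.    -0.    -0.002]]
[[284.6, 0.0, 253.2], [0.0, 284.6, 192.6], [0.0, 0.0, 1.0]] [[0.266, -0.913, -0.309, 0.245], [-0.964, -0.253, -0.084, -0.58], [-0.002, 0.32, -0.947, 0.373], [0.0, 0.0, 0.0, 1.0]]
```

View pics/w0.png

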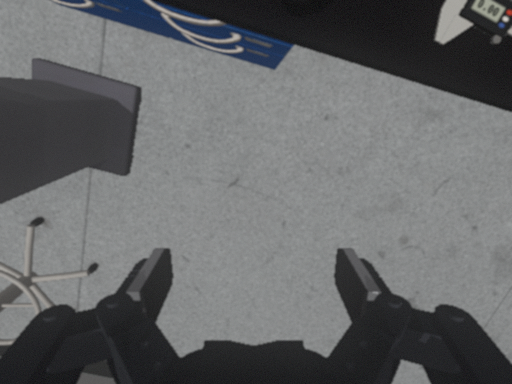

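move_arm --fingers '[255,255,255,255,255,255,255,255,255,255,255,255]' --pt "2.5 4.7 0" --pt "5 9.4 0" --pt "7.5 14.1 0" --pt "10 18.8 0" --pt "12.6 23.5 0" --pt "15.1 28.2 0" --pt "17.6 32.9 0" --pt "20.1 37.6 0" --pt "22.6 42.3 -1" --pt "25.2 47 -3" --pt "25.2 47 -5" --pt "25.2 47 -5" --turn '[0,0,0,-0.05,-0.1,-0.14,-0.14,-0.14,-0.14,-0.14,-0.14,-0.14]'

```text
time: 1.65
ee_pos: [0.4177, -0.1317, 0.1803]
tcp_rot: [-106.3, 89.8, 171.2]
wrist_force: [-0.2, -0.4, 0.2]
finger_gap: -0.0
```

```bash
cat > look.py <<'E'
from workcell import robot
import cv2,numpy as np,sys
from scipy.spatial.transform import Rotation as R
s=robot.get_state()
M=R.from_euler("xyz",s["tcp_rot"],degrees=True).as_matrix()
print("t",s["time"],"p",s["ee_pos"].round(4),"jawdeg",np.degrees(np.arctan2(M[1,2],M[0,2])).round(2),"F",s["wrist_force"].round(1),"gap",round(s["finger_gap"],3),"tilt",M[:,0].round(3))
for a in sys.argv[1:]:
    n,k=a.split(":")
    d=robot.snapshot(n);cv2.imwrite(f"pics/{n}_{k}.png",d["pixels"][:,:,::-1]);np.savez(f"{n}_{k}.npz",**d)
E
python3 look.py wrist:1 scene:1
```

```text
t 1.65 p [ 0.4177 -0.1317  0.1803] jawdeg -82.47 F [-0.2 -0.4  0.2] gap -0.0 tilt [-0.003  0.001 -1.   ]
```

View pics/wrist_1.png

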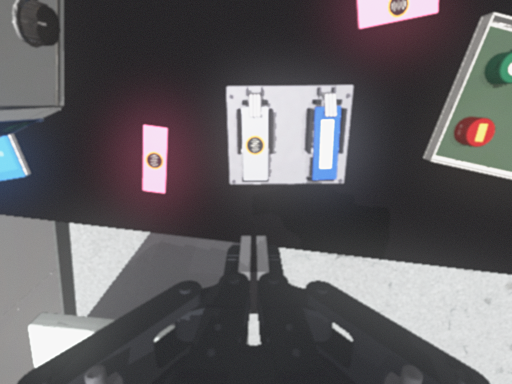

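View pics/scene_1.png

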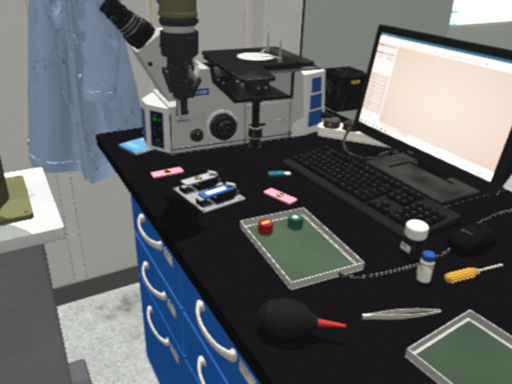

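Run:
```python
import cv2
im=cv2.imread("pics/wrist_1.png")
cv2.imwrite("pics/w1z.png",cv2.resize(im[80:192,220:360],None,fx=5.5,fy=5.5,interpolation=cv2.INTER_CUBIC))
```

```text
(no output)
```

View pics/w1z.png

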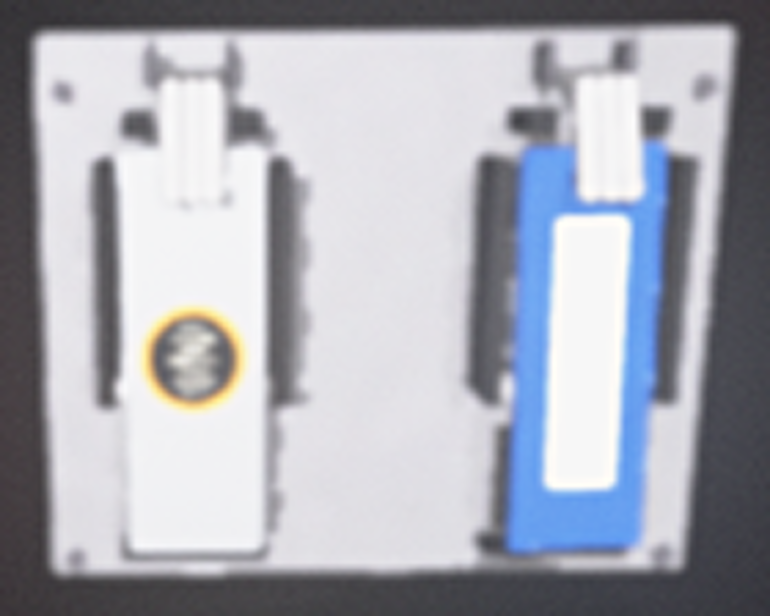

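Run:
```python
from h import *
d=np.load("wrist_1.npz")
f=lambda p:full(p,5.5,220,80)
rect(w(d,f([(114,146),(266,146),(268,550),(124,555)]),.027),"silver")
print(w(d,f([(193,358)]),.027))
rect(w(d,f([(520,148),(667,146),(640,550),(508,553)]),.027),"blue")
rect(w(d,f([(32,33),(737,27),(685,572),(53,575)]),.004),"dock")
```

```text
silver [ 0.451  -0.1288  0.027 ] yaw 8.46 len 0.0765 wid 0.0279
[[ 0.45093576 -0.12883479  0.027     ]]
blue [ 0.4606 -0.2018  0.027 ] yaw 9.47 len 0.0761 wid 0.0262
dock [ 0.4603 -0.1649  0.004 ] yaw 8.14 len 0.1082 wid 0.1343
```

move_arm --fingers '[255,255,255,255,255,255]' --pt "-0.1 -0.2 -4" --pt "-0.1 -0.2 -8" --pt "-0.1 -0.2 -11.5" --pt "-0.1 -0.2 -13.5" --pt "-0.1 -0.2 -14.5" --pt "-0.1 -0.2 -14.5" --turn '[0.01,0.01,0.01,0.01,0.01,0.01]'

```text
time: 2.5
ee_pos: [0.4194, -0.1363, 0.0377]
tcp_rot: [-97.1, 89.9, -179.3]
wrist_force: [0.4, -0.0, -0.4]
finger_gap: 0.003
```

```bash
python3 look.py wrist:2 scene:2
python3 - <<'E'
import cv2
im=cv2.imread("pics/scene_2.png")
cv2.imwrite("pics/s2z.png",cv2.resize(im[150:220,165:255],None,fx=8,fy=8,interpolation=cv2.INTER_CUBIC))
E
```

```text
t 2.5 p [ 0.4194 -0.1363  0.0377] jawdeg -82.14 F [ 0.4 -0.  -0.4] gap 0.003 tilt [-0.002 -0.    -1.   ]
```

View pics/wrist_2.png

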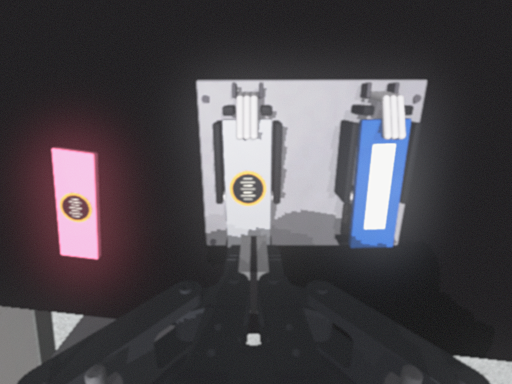

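View pics/s2z.png

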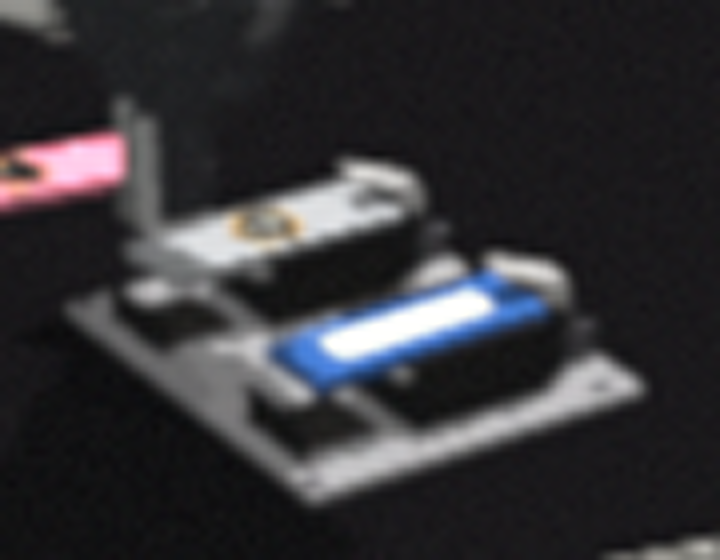

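move_arm --fingers '[255,255]' --pt "-0.1 0.2 0" --pt "-0.1 0.2 0" --turn '[0,0]'

```text
time: 2.85
ee_pos: [0.4184, -0.1336, 0.0382]
tcp_rot: [-111.2, 89.9, 166.8]
wrist_force: [-0.1, -0.9, -0.6]
finger_gap: -0.002
```

```bash
python3 look.py wrist:3
python3 - <<'E'
import cv2
im=cv2.imread("pics/wrist_3.png")
cv2.imwrite("pics/w3z.png",cv2.resize(im[70:290,190:330],None,fx=3.5,fy=2.7,interpolation=cv2.INTER_CUBIC))
from h import *
d=np.load("wrist_2.npz");print(w(d,[(248,188)],.027))
E
```

```text
t 2.85 p [ 0.4184 -0.1336  0.0382] jawdeg -82.01 F [-0.1 -0.9 -0.6] gap -0.002 tilt [-0.001  0.    -1.   ]
[[ 0.45103785 -0.12909564  0.027     ]]
```

View pics/w3z.png

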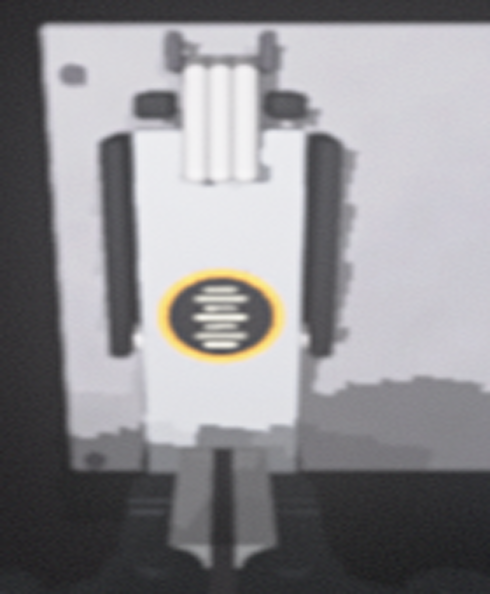

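move_arm --fingers '[255,255,255,255,255,255]' --pt "-0.2 0 -0.5" --pt "-0.2 0 -0.8" --pt "-0.2 0 -1.0" --pt "-0.2 0 -1.2" --pt "-0.2 0 -1.3" --pt "-0.2 0 -1.3" --turn '[0,0,0,0,0,0]'

```text
time: 3.65
ee_pos: [0.4165, -0.1335, 0.0252]
tcp_rot: [-105.5, 89.8, 172.5]
wrist_force: [-1.1, -0.5, 0.0]
finger_gap: 0.0
```

```bash
python3 look.py
```

```text
t 3.65 p [ 0.4165 -0.1335  0.0252] jawdeg -82.02 F [-1.1 -0.5  0. ] gap 0.0 tilt [-0.003  0.    -1.   ]
```

move_arm --fingers '[255,255,255,255]' --pt "0 0 -0.1" --pt "0 0 -0.2" --pt "0 0 -0.3" --pt "0 0 -0.3" --turn '[0,0,0,0]'

```text
time: 4.15
ee_pos: [0.4171, -0.1334, 0.0226]
tcp_rot: [-113.9, 89.7, 164.1]
wrist_force: [-0.8, 0.5, 0.8]
finger_gap: -0.003
```

```bash
python3 look.py wrist:4
python3 - <<'E'
import cv2
im=cv2.imread("pics/wrist_4.png")
cv2.imwrite("pics/w4z.png",cv2.resize(im[70:290,190:330],None,fx=3.5,fy=2.7,interpolation=cv2.INTER_CUBIC))
E
```

```text
t 4.15 p [ 0.4171 -0.1334  0.0226] jawdeg -81.99 F [-0.8  0.5  0.8] gap -0.003 tilt [-0.005  0.002 -1.   ]
```

View pics/w4z.png

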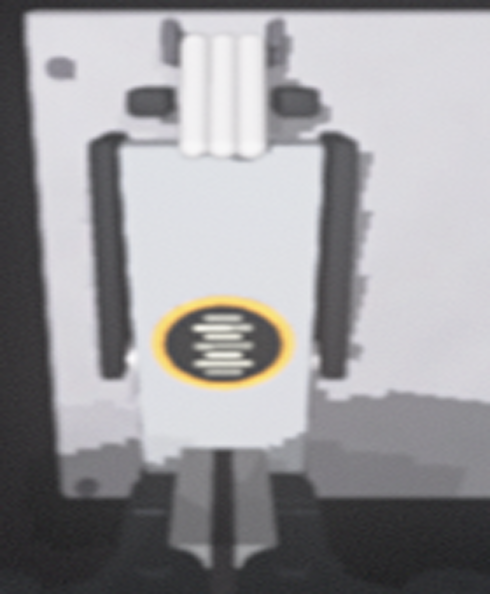

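The slide is tilting and its far end is pushing the hook back. I'll keep pressing.

move_arm --fingers '[255,255,255,255,255]' --pt "0 0 -0.1" --pt "0 0 -0.2" --pt "0 0 -0.3" --pt "0 0 -0.4" --pt "0 0 -0.4" --turn '[0,0,0,0,0]'

```text
time: 4.82
ee_pos: [0.4187, -0.1336, 0.0195]
tcp_rot: [-118.6, 89.6, 159.4]
wrist_force: [0.3, -0.3, -0.1]
finger_gap: -0.002
```

```bash
python3 look.py wrist:5
python3 - <<'E'
import cv2
im=cv2.imread("pics/wrist_5.png")
cv2.imwrite("pics/w5z.png",cv2.resize(im[70:290,190:330],None,fx=3.5,fy=2.7,interpolation=cv2.INTER_CUBIC))
E
```

```text
t 4.825 p [ 0.4187 -0.1336  0.0195] jawdeg -81.97 F [ 0.3 -0.3 -0.1] gap -0.002 tilt [-0.006  0.002 -1.   ]
```

View pics/w5z.png

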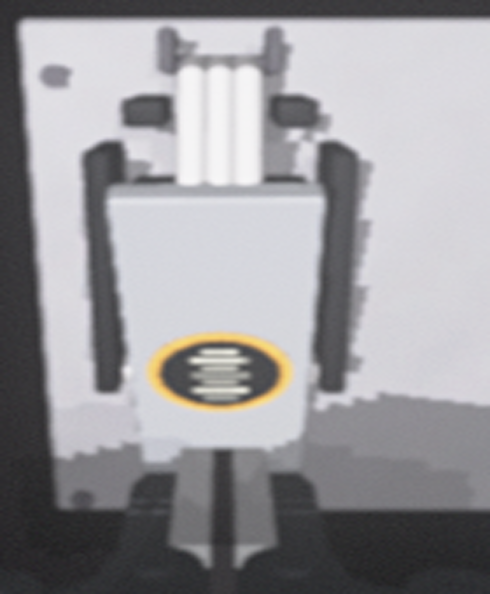

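The far end is now above and nearer than the hook toe, and the hook has sprung back. I'll press slightly more, then lift.

move_arm --fingers '[255,255,255]' --pt "0 0 -0.1" --pt "0 0 -0.15" --pt "0 0 -0.15" --turn '[0,0,0]'

```text
time: 5.25
ee_pos: [0.4187, -0.1338, 0.0184]
tcp_rot: [-116.0, 89.5, 162.0]
wrist_force: [0.4, 0.3, 0.2]
finger_gap: 0.001
```

move_arm --fingers '[255,255,255,255,255,255,255,255,255]' --pt "0 0 0.1" --pt "0 0 0.2" --pt "0 0 0.4" --pt "0 0 0.6" --pt "0 0 0.9" --pt "0 0 1.3" --pt "0 0 2" --pt "0 0 4" --pt "0 0 7" --turn '[0,0,0,0,0,0,0,0,0]'

```text
time: 6.38
ee_pos: [0.4179, -0.1337, 0.0889]
tcp_rot: [-114.9, 89.4, 163.2]
wrist_force: [0.9, -0.9, 0.6]
finger_gap: -0.003
```

```bash
python3 look.py wrist:6 scene:6
python3 - <<'E'
import cv2
im=cv2.imread("pics/wrist_6.png")
cv2.imwrite("pics/w6z.png",cv2.resize(im[70:290,170:390],None,fx=3,fy=2.7,interpolation=cv2.INTER_CUBIC))
im=cv2.imread("pics/scene_6.png")
cv2.imwrite("pics/s6z.png",cv2.resize(im[150:220,165:255],None,fx=8,fy=8,interpolation=cv2.INTER_CUBIC))
E
```

```text
t 6.375 p [ 0.4179 -0.1337  0.0889] jawdeg -81.96 F [ 0.9 -0.9  0.6] gap -0.003 tilt [-0.01   0.003 -1.   ]
```

View pics/w6z.png

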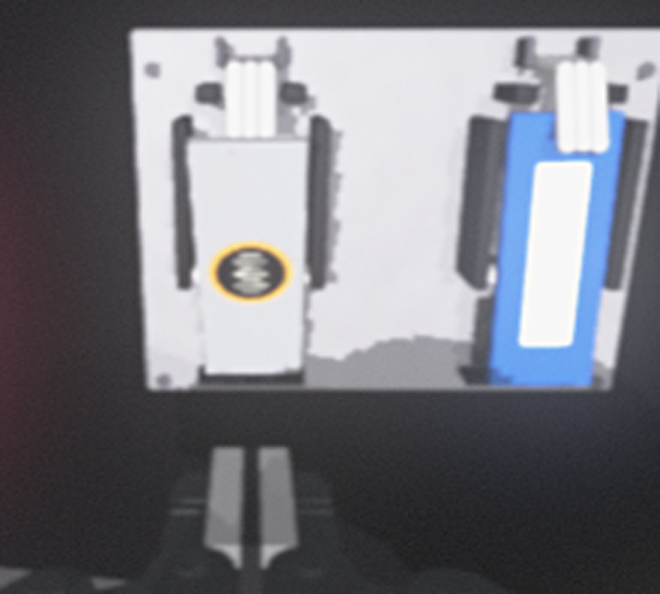

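View pics/s6z.png

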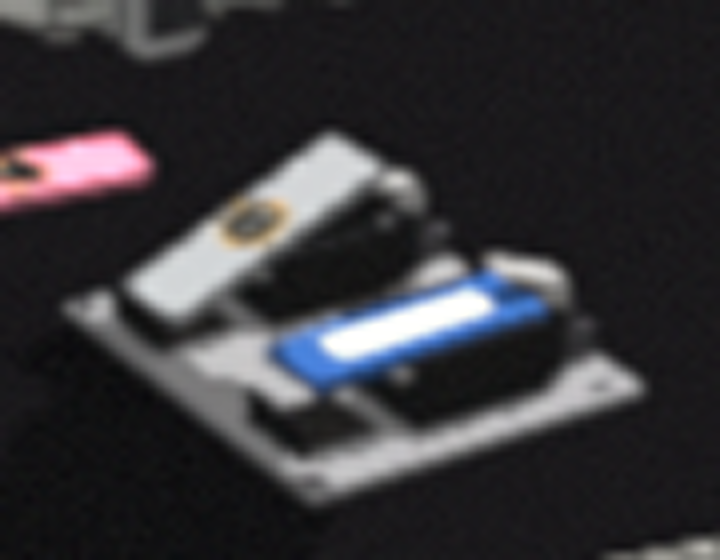

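Run:
```python
from h import *
d=np.load("wrist_6.npz")
f=lambda p:np.array(p,float)/[3,2.7]+[170,70]
for z in(.040,.042): print(w(d,f([(188,140),(309,140)]),z))
print("near",w(d,f([(206,374),(301,374)]),.014))
print("win",w(d,f([(251,272)]),.029))
print("toe",w(d,f([(250,138)]),.037))
```

```text
[[ 0.48044156 -0.11124359  0.04      ]
 [ 0.48412736 -0.13730312  0.04      ]]
[[ 0.48064431 -0.11136569  0.042     ]
 [ 0.48429143 -0.13715173  0.042     ]]
near [[ 0.40952248 -0.12260466  0.014     ]
 [ 0.41320225 -0.14836517  0.014     ]]
win [[ 0.44690086 -0.12980615  0.029     ]]
toe [[ 0.48252967 -0.12456054  0.037     ]]
```

move_arm --fingers '[120,120,120,120,120]' --pt "2.5 0.4 0" --pt "5.5 0.8 0" --pt "5.5 0.8 -1" --pt "5.5 0.8 -2" --pt "5.5 0.8 -2" --turn '[0.01,0.01,0.01,0.01,0.01]'

```text
time: 7.1
ee_pos: [0.4716, -0.126, 0.0673]
tcp_rot: [-108.2, 89.3, 170.4]
wrist_force: [0.1, 0.4, -0.3]
finger_gap: 0.524
```

```bash
python3 look.py wrist:7
```

```text
t 7.1 p [ 0.4716 -0.126   0.0673] jawdeg -81.39 F [ 0.1  0.4 -0.3] gap 0.524 tilt [-0.012  0.002 -1.   ]
```

View pics/wrist_7.png

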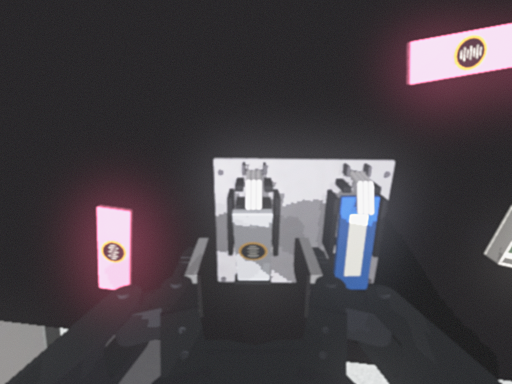

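move_arm --fingers '[120,120,120,120,120,120]' --pt "0.1 0 -1" --pt "0.1 0 -2" --pt "0.1 0 -2.8" --pt "0.1 0 -3.4" --pt "0.1 0 -3.6" --pt "0.1 0 -3.6" --turn '[0,0,0,0,0,0]'

```text
time: 7.9
ee_pos: [0.4746, -0.1258, 0.0324]
tcp_rot: [-115.7, 89.5, 162.9]
wrist_force: [-0.0, -0.1, 0.2]
finger_gap: 0.528
```

```bash
python3 look.py wrist:8 scene:8;  python3 - <<'E'
import cv2
im=cv2.imread("pics/scene_8.png")
cv2.imwrite("pics/s8z.png",cv2.resize(im[140:220,155:255],None,fx=7,fy=7,interpolation=cv2.INTER_CUBIC))
E
```

```text
t 7.9 p [ 0.4746 -0.1258  0.0324] jawdeg -81.4 F [-0.  -0.1  0.2] gap 0.528 tilt [-0.008  0.002 -1.   ]
```

View pics/wrist_8.png

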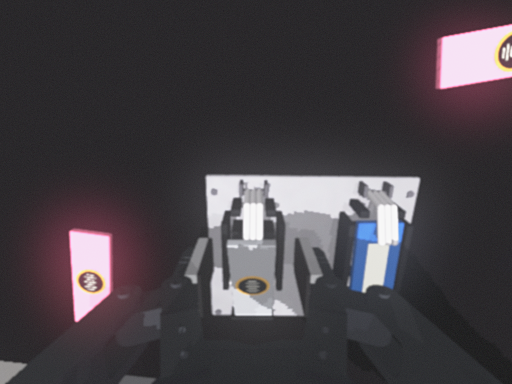

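View pics/s8z.png

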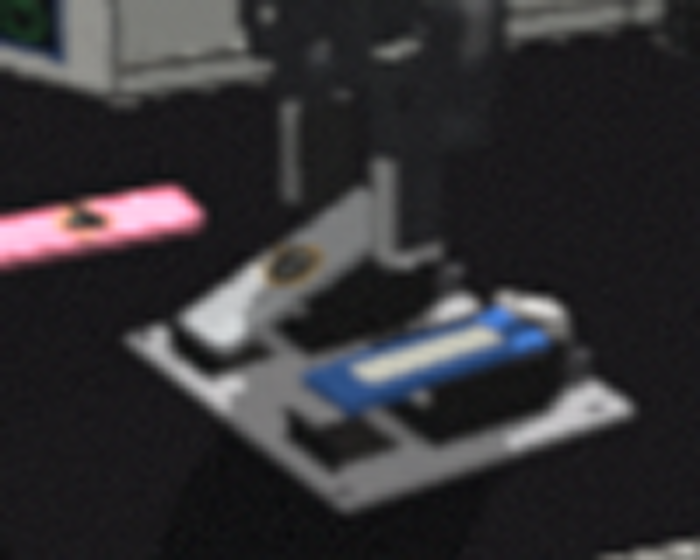

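move_arm --fingers '[120,160,200,255,255,255,255]' --pt "0 0 -0.2" --pt "0 0 -0.2" --pt "0 0 -0.2" --pt "0 0 -0.2" --pt "0 0 -0.2" --pt "0 0 -0.2" --pt "0 0 -0.2" --turn '[0,0,0,0,0,0,0]'

```text
time: 8.88
ee_pos: [0.4745, -0.1259, 0.0305]
tcp_rot: [-114.2, 89.5, 164.4]
wrist_force: [-1.5, -0.0, 3.9]
finger_gap: 0.276
```

```bash
python3 look.py wrist:9 scene:9;  python3 - <<'E'
import cv2
im=cv2.imread("pics/scene_9.png")
cv2.imwrite("pics/s9z.png",cv2.resize(im[140:220,155:255],None,fx=7,fy=7,interpolation=cv2.INTER_CUBIC))
E
```

```text
t 8.875 p [ 0.4745 -0.1259  0.0305] jawdeg -81.41 F [-1.5 -0.   3.9] gap 0.276 tilt [-0.008  0.002 -1.   ]
```

View pics/wrist_9.png

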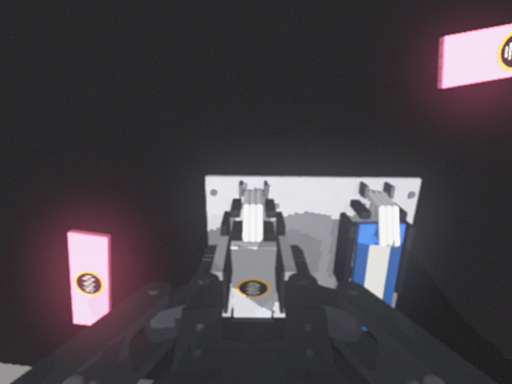

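View pics/s9z.png

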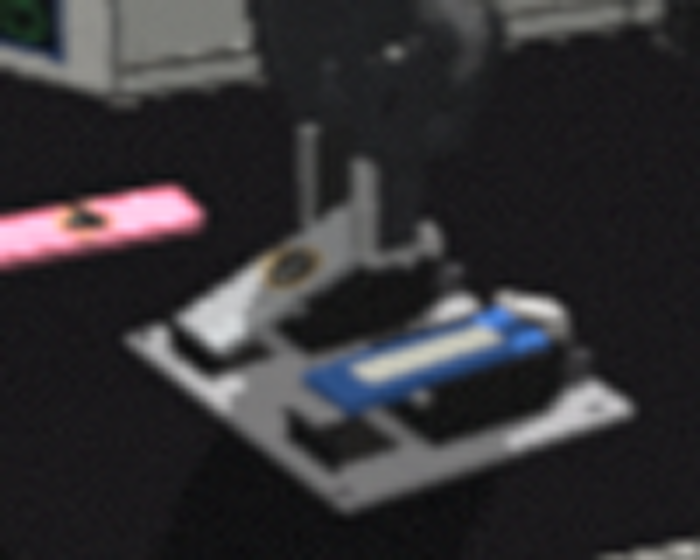

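move_arm --fingers '[255,255,255,255,255,255,255]' --pt "0 0 0.5" --pt "0 0 1.2" --pt "0 0 2.5" --pt "0 0 4.5" --pt "0 0 7" --pt "0 0 9" --pt "0 0 9" --turn '[0,0,0,0,0,0,0]'

```text
time: 9.85
ee_pos: [0.4757, -0.1259, 0.1221]
tcp_rot: [-126.6, 89.7, 152.0]
wrist_force: [-0.3, -0.7, 0.0]
finger_gap: 0.282
```

```bash
python3 look.py wrist:10 scene:10;  python3 - <<'E'
import cv2
im=cv2.imread("pics/scene_10.png")
cv2.imwrite("pics/s10z.png",cv2.resize(im[110:220,145:255],None,fx=6,fy=5.4,interpolation=cv2.INTER_CUBIC))
E
```

```text
t 9.85 p [ 0.4757 -0.1259  0.1221] jawdeg -81.44 F [-0.3 -0.7  0. ] gap 0.282 tilt [-0.004  0.002 -1.   ]
```

View pics/wrist_10.png

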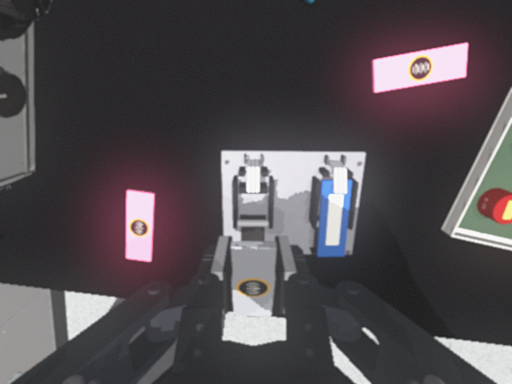

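View pics/s10z.png

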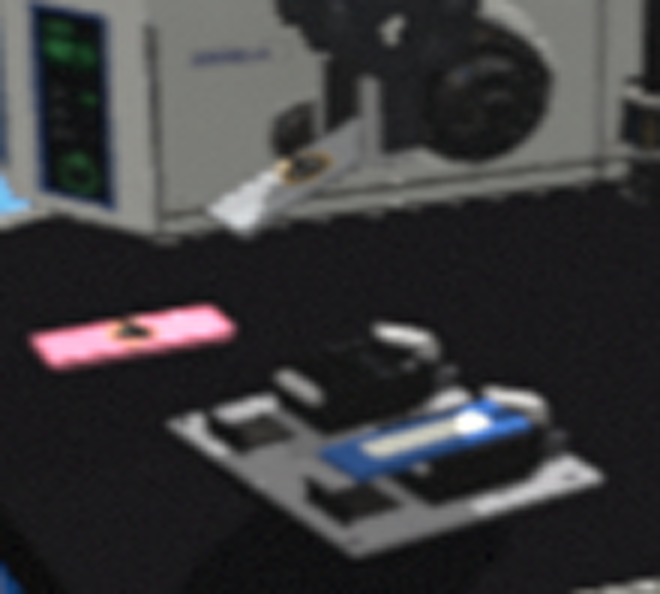

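move_arm --fingers '[255,255,255,255,255,255,255,255,255,255,255,255]' --pt "0.4 -2 0" --pt "1.3 -6 0" --pt "2.2 -10 0" --pt "3.1 -14 0" --pt "4 -18 0" --pt "4.9 -22 0" --pt "5.8 -26 0" --pt "6.7 -30 0" --pt "7.2 -32.5 0" --pt "7.4 -33.2 -2" --pt "7.4 -33.2 -5" --pt "7.4 -33.2 -7" --turn '[0,0,-0.05,-0.1,-0.15,-0.21,-0.21,-0.21,-0.21,-0.21,-0.21,-0.21]'

```text
time: 11.45
ee_pos: [0.5472, -0.4553, 0.0468]
tcp_rot: [-119.6, 89.2, 147.1]
wrist_force: [-0.0, 0.5, -1.3]
finger_gap: 0.277
```

```bash
python3 look.py wrist:11 scene:11 top:11;  python3 - <<'E'
import cv2
im=cv2.imread("pics/scene_11.png")
cv2.imwrite("pics/s11z.png",cv2.resize(im[160:300,220:380],None,fx=5,fy=4,interpolation=cv2.INTER_CUBIC))
im=cv2.imread("pics/top_11.png")
cv2.imwrite("pics/t11z.png",cv2.resize(im[120:240,190:400],None,fx=3.8,fy=3.8,interpolation=cv2.INTER_CUBIC))
E
```

```text
t 11.45 p [ 0.5472 -0.4553  0.0468] jawdeg -93.31 F [-0.   0.5 -1.3] gap 0.277 tilt [-0.011  0.007 -1.   ]
```

View pics/wrist_11.png

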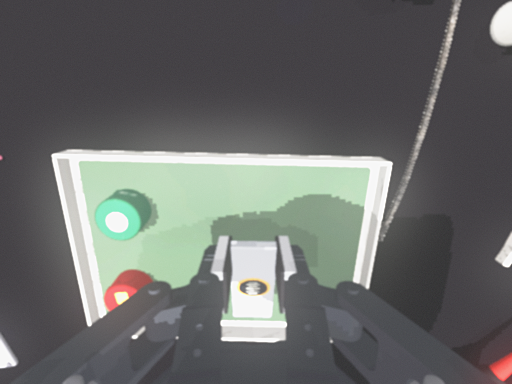

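View pics/s11z.png

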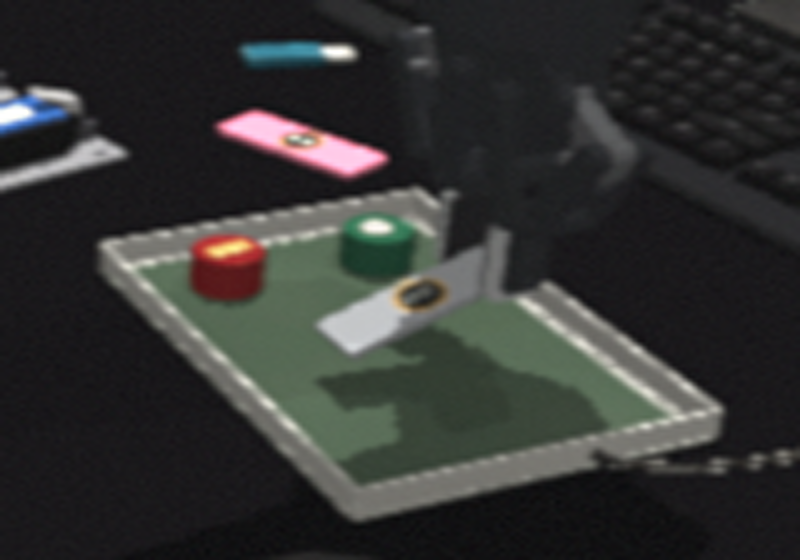

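View pics/t11z.png

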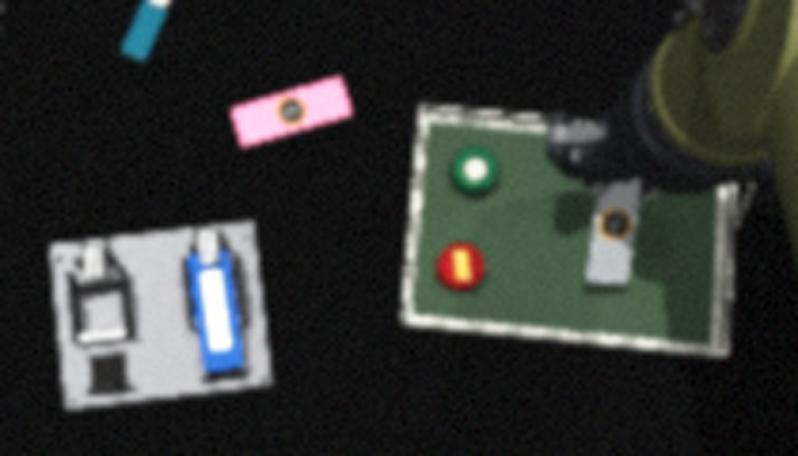

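move_arm --fingers '[255,255,255,255,255,255,255]' --pt "0 0 -0.8" --pt "0 0 -1.5" --pt "0 0 -1.9" --pt "0 0 -2.2" --pt "0 0 -2.5" --pt "0 0 -2.8" --pt "0 0 -2.8" --turn '[0,0,0,0,0,0,0]'

```text
time: 12.48
ee_pos: [0.5487, -0.4578, 0.0224]
tcp_rot: [-115.8, 89.5, 150.7]
wrist_force: [-0.8, 0.5, -0.3]
finger_gap: 0.281
```

```bash
python3 look.py scene:12;  python3 - <<'E'
import cv2
im=cv2.imread("pics/scene_12.png")
cv2.imwrite("pics/s12z.png",cv2.resize(im[180:290,250:360],None,fx=6,fy=5.4,interpolation=cv2.INTER_CUBIC))
E
```

```text
t 12.475 p [ 0.5487 -0.4578  0.0224] jawdeg -93.44 F [-0.8  0.5 -0.3] gap 0.281 tilt [-0.007  0.004 -1.   ]
```

View pics/s12z.png

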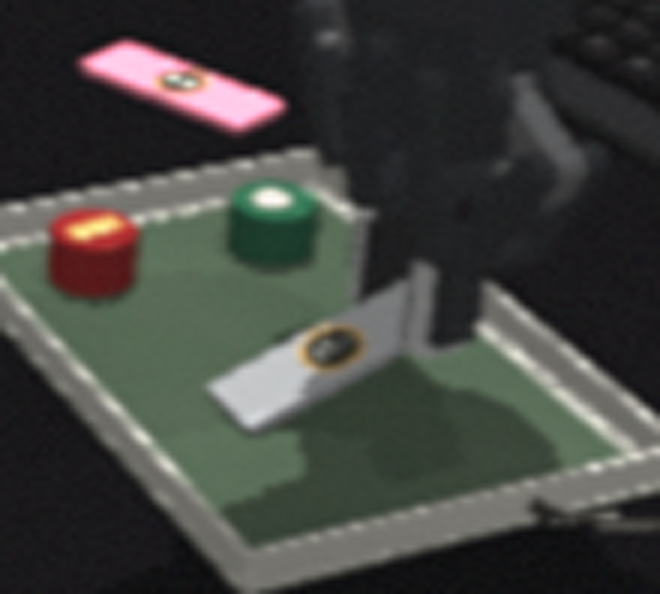

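move_arm --fingers '[255,255,255,255]' --pt "0 0 -0.2" --pt "0 0 -0.4" --pt "0 0 -0.6" --pt "0 0 -0.6" --turn '[0,0,0,0]'

```text
time: 13.02
ee_pos: [0.5505, -0.4576, 0.0178]
tcp_rot: [-131.2, 89.7, 135.4]
wrist_force: [2.1, 0.1, 6.0]
finger_gap: 0.28
```

```bash
python3 look.py scene:13;  python3 - <<'E'
import cv2
im=cv2.imread("pics/scene_13.png")
cv2.imwrite("pics/s13z.png",cv2.resize(im[180:290,250:360],None,fx=6,fy=5.4,interpolation=cv2.INTER_CUBIC))
E
```

```text
t 13.025 p [ 0.5505 -0.4576  0.0178] jawdeg -93.44 F [2.1 0.1 6. ] gap 0.28 tilt [-0.004  0.004 -1.   ]
```

View pics/s13z.png

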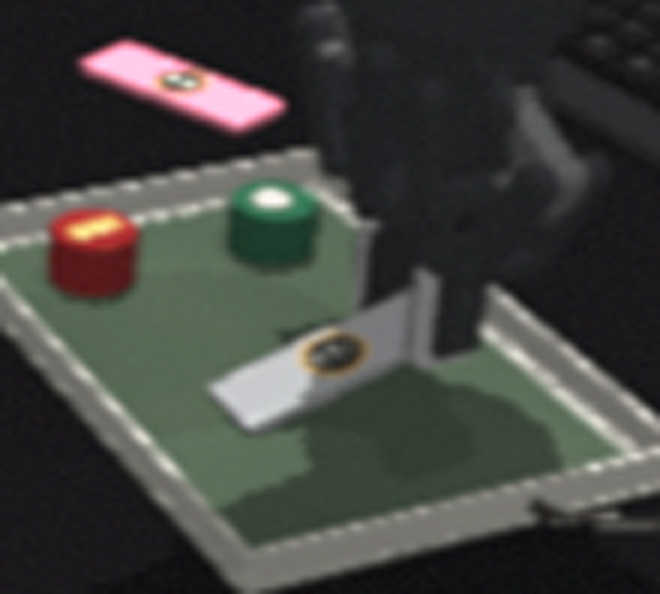

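move_arm --fingers '[255,255,255,255,255]' --pt "0 0 -0.2" --pt "0 0 -0.4" --pt "0 0 -0.6" --pt "0 0 -0.7" --pt "0 0 -0.7" --turn '[0,0,0,0,0]'

```text
time: 13.7
ee_pos: [0.5523, -0.4577, 0.0116]
tcp_rot: [-179.1, 89.8, 87.4]
wrist_force: [3.3, 0.5, 7.5]
finger_gap: 0.276
```

```bash
python3 look.py
```

```text
t 13.7 p [ 0.5523 -0.4577  0.0116] jawdeg -93.43 F [3.3 0.5 7.5] gap 0.276 tilt [ 0.     0.003 -1.   ]
```

move_arm --fingers '[255,255,255,255,255]' --pt "0 0 -0.2" --pt "0 0 -0.4" --pt "0 0 -0.5" --pt "0 0 -0.6" --pt "0 0 -0.6" --turn '[0,0,0,0,0]'

```text
time: 14.32
ee_pos: [0.5525, -0.4578, 0.0057]
tcp_rot: [176.3, 89.8, 82.9]
wrist_force: [4.3, 0.0, 7.6]
finger_gap: 0.28
```

```bash
python3 look.py scene:14;  python3 - <<'E'
import cv2
im=cv2.imread("pics/scene_14.png")
cv2.imwrite("pics/s14z.png",cv2.resize(im[180:290,250:360],None,fx=6,fy=5.4,interpolation=cv2.INTER_CUBIC))
E
```

```text
t 14.325 p [ 0.5525 -0.4578  0.0057] jawdeg -93.43 F [4.3 0.  7.6] gap 0.28 tilt [ 0.     0.003 -1.   ]
```

View pics/s14z.png

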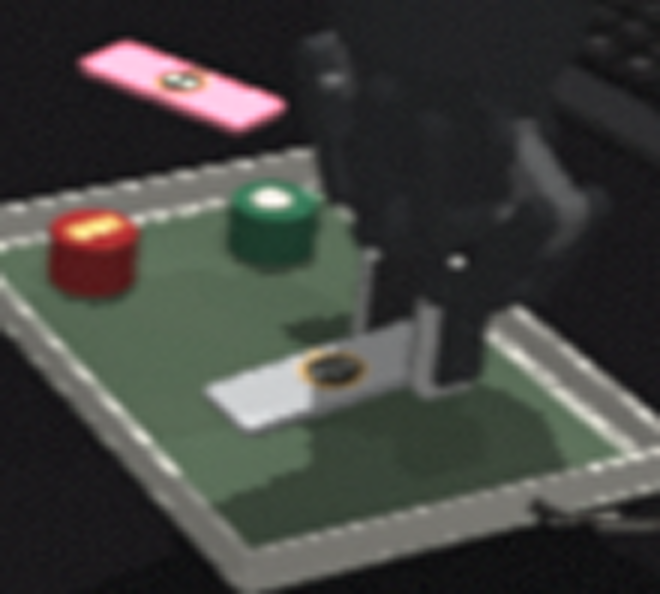

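move_arm --fingers '[255,255,255]' --pt "0 0 -0.15" --pt "0 0 -0.25" --pt "0 0 -0.25" --turn '[0,0,0]'

```text
time: 14.75
ee_pos: [0.5521, -0.4581, 0.003]
tcp_rot: [-170.4, 89.9, 96.2]
wrist_force: [4.1, 0.6, 6.4]
finger_gap: 0.274
```

```bash
python3 look.py scene:15;  python3 - <<'E'
import cv2
im=cv2.imread("pics/scene_15.png")
cv2.imwrite("pics/s15z.png",cv2.resize(im[180:290,250:360],None,fx=6,fy=5.4,interpolation=cv2.INTER_CUBIC))
E
```

```text
t 14.75 p [ 0.5521 -0.4581  0.003 ] jawdeg -93.43 F [4.1 0.6 6.4] gap 0.274 tilt [-0.     0.002 -1.   ]
```

View pics/s15z.png

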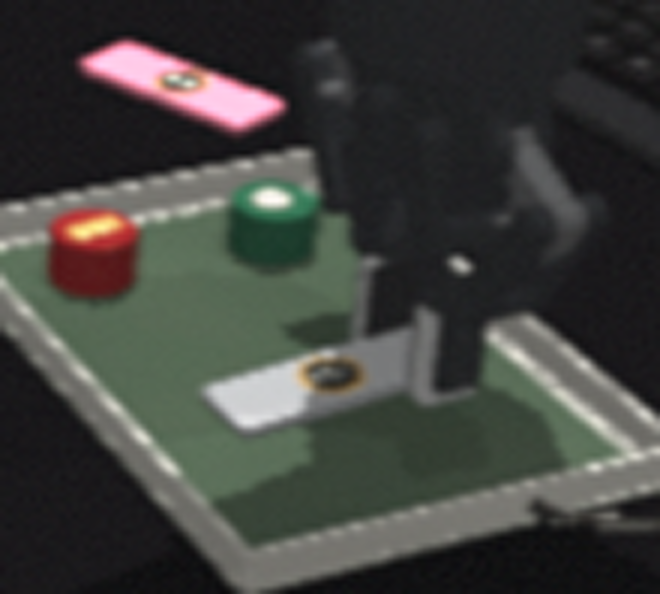

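move_arm --fingers '[255,255,255]' --pt "0 0 -0.1" --pt "0 0 -0.2" --pt "0 0 -0.2" --turn '[0,0,0]'

```text
time: 15.18
ee_pos: [0.5521, -0.458, 0.0022]
tcp_rot: [-163.6, 89.9, 103.0]
wrist_force: [1.3, 1.0, 12.6]
finger_gap: 0.278
```

```bash
python3 look.py wrist:16
```

```text
t 15.175 p [ 0.5521 -0.458   0.0022] jawdeg -93.44 F [ 1.3  1.  12.6] gap 0.278 tilt [-0.001  0.002 -1.   ]
```

View pics/wrist_16.png

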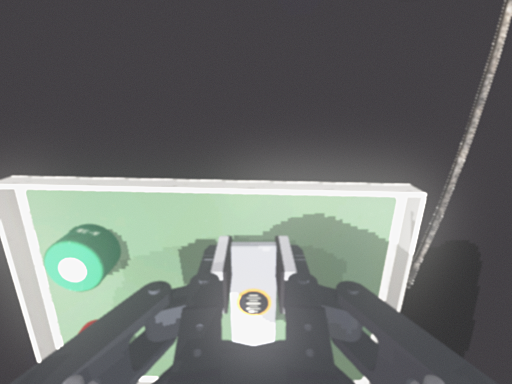

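The tips or the slide are on the floor now (force has risen to 12.6 N). I'll release gently.

move_arm --fingers '[255,184,178,170,160,145,130,120,120]' --pt "0 0 0.1" --pt "0 0 0.1" --pt "0 0 0.1" --pt "0 0 0.1" --pt "0 0 0.1" --pt "0 0 0.1" --pt "0 0 0.1" --pt "0 0 0.1" --pt "0 0 0.2" --turn '[0,0,0,0,0,0,0,0,0]'

```text
time: 16.35
ee_pos: [0.5476, -0.4582, 0.0003]
tcp_rot: [-109.1, 89.4, 157.5]
wrist_force: [0.0, 0.7, 0.2]
finger_gap: 0.531
```

```bash
python3 look.py scene:17 wrist:17;  python3 - <<'E'
import cv2
im=cv2.imread("pics/scene_17.png")
cv2.imwrite("pics/s17z.png",cv2.resize(im[180:290,250:360],None,fx=6,fy=5.4,interpolation=cv2.INTER_CUBIC))
E
```

```text
t 16.35 p [ 5.476e-01 -4.582e-01  3.000e-04] jawdeg -93.45 F [0.  0.7 0.2] gap 0.531 tilt [-0.009  0.004 -1.   ]
```

View pics/s17z.png

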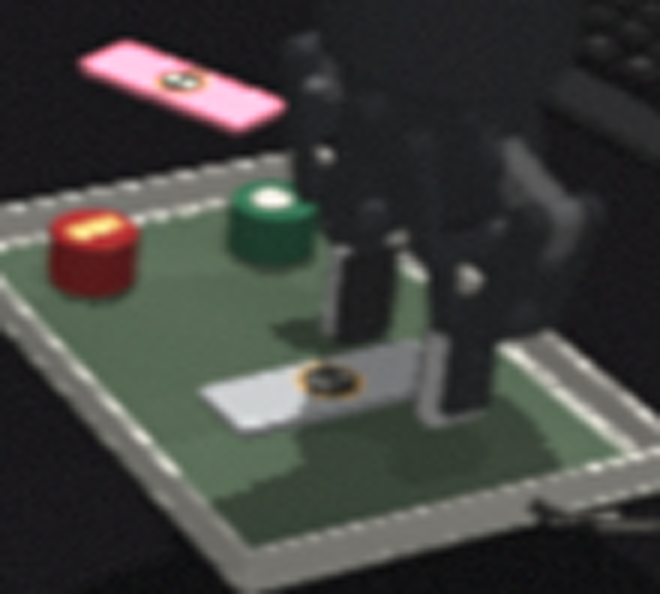

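View pics/wrist_17.png

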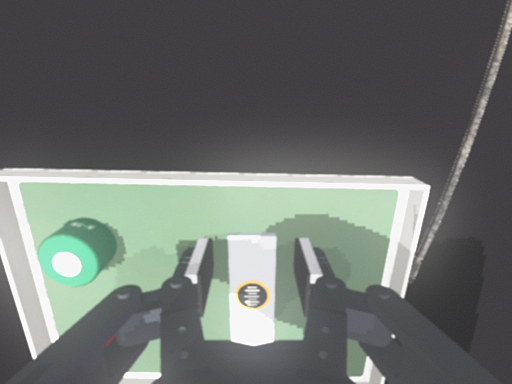

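The slide lies flat and free between the fingers. Retreating straight up.

move_arm --fingers '[120,120,120,120,120,120,120,120,120]' --pt "0 0 0.5" --pt "0 0 1.5" --pt "0 0 3.5" --pt "0 0 7" --pt "0 0 12" --pt "0 0 17" --pt "-3 0 20" --pt "-6 0 22" --pt "-6 0 22" --turn '[0,0,0,0,0,0,0,0,0]'

```text
time: 17.58
ee_pos: [0.4873, -0.4597, 0.2245]
tcp_rot: [-82.4, 89.7, -176.0]
wrist_force: [0.6, -0.2, 0.2]
finger_gap: 0.53
```

```bash
python3 look.py scene:18 top:18 wrist:18;  python3 - <<'E'
import cv2,numpy as np
a=cv2.imread("pics/scene_18.png")[150:290,165:375]
cv2.imwrite("pics/s18z.png",cv2.resize(a,None,fx=3.8,fy=3.8,interpolation=cv2.INTER_CUBIC))
E
```

```text
t 17.575 p [ 0.4873 -0.4597  0.2245] jawdeg -93.59 F [ 0.6 -0.2  0.2] gap 0.53 tilt [-0.005 -0.    -1.   ]
```

View pics/s18z.png

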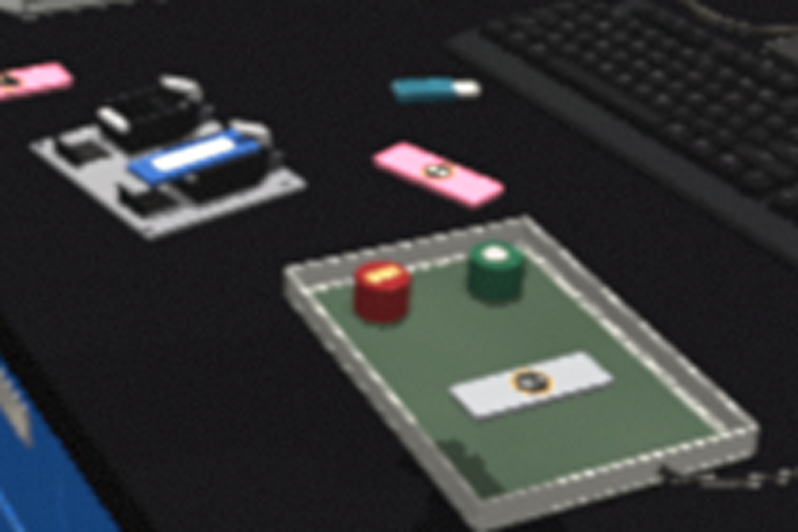

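View pics/wrist_18.png

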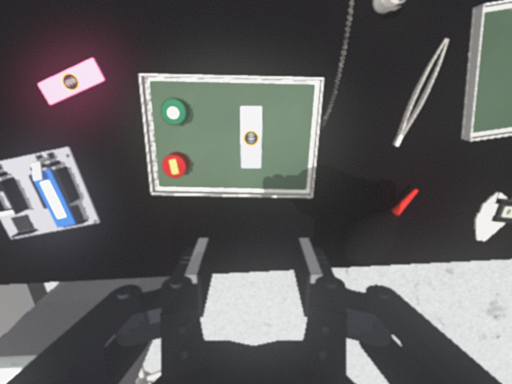

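The slide lies flat, window up, in the puck tray. The pucks look upright and unmoved, the blue slide is still in the dock, and the arm is clear at rest. Handing in.

```bash
python3 -c "
from workcell import robot
print(robot.close_job())"
```

```text
the job is handed in; nothing more can be done
None
```

The job is done and handed in at about 17.7 s of the 43 s allowed.

- **Press and snap:** I pressed the near end of the silver slide with the fingers shut until its far end snapped over the hook. After I let go, the pictures showed it staying tipped up by itself.
- **Lift and lay down:** I gripped it across the raised end, lifted it straight up and carried it over the puck tray. There I lowered it until its low end touched the floor, let it turn flat in the grip at about 6–8 N (12.6 N at the last touch), and then opened the fingers.

**Last checks (scene and wrist pictures):**
- The slide lies flat in the green tray, window up and clear of the rim and the pucks.
- The pucks are upright and look unmoved.
- The blue slide is still in the dock.
- The arm is about 22 cm above the bench, touching nothing.

**What disagreed:** The top and wrist cameras placed the silver slide about 3 mm apart along x. The dock's plate centre came out about 5 mm from the midpoint of the two slides, so I took positions from the slides. While pressing, the wrist force read close to zero, so I judged the snap from the pictures instead. I did not measure the pucks' final positions.

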